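# Find the loose bolt on the routing jig and hold its cap open

## Task

One of the three brass bolts on the routing jig has worked loose: first push the red clamp lever on the socket block over, away from the robot, until it is fully open, so that the jig is unloaded, then tap the bolt heads from above, pressing down, until you have found the one that sinks. Lift the blue spring cap behind that bolt by its bar, about 45 degrees or more, and finish while still holding it open and steady, so that the joiner can get at the lock nut underneath. Leave the lever open, the other two caps shut and the things around the jig where they are.

Things in the scene. Friction and masses are not known exactly. Their poses are not given: they have to be found in the camera images.
- jig: Fixed plywood jig plate, 150 x 450 mm, 12 mm thick, flat on the bench. x points away from the robot, y along the row to the robot's left. Three like grey feet stand on it 95 mm apart along y, each with a brass bolt in front (nearer the robot) and its blue spring cap behind; a socket block with a lever stands at the right end. Origin: underside, in line (in x) with the lifting bars.
- bolt_left (a point): Top centre of the left bolt's round brass head (22 mm across, 8 mm high, top level, 50 mm above the bench). Point fixed to the jig: it does not follow the bolt down. A firm bolt does not give; the loose one looks the same but sinks 6 mm to a stop when pressed from above, and springs back. Axes as the jig's.
- bar_left (a point): Middle of the left cap's lifting bar with the cap SHUT (point fixed to the jig, does not follow the cap), 87 mm above the bench, 37 mm behind (jig +x) the bolt it belongs to. Steel rod 12 mm thick along the jig's y, 48 mm free between two stalks, 21 mm clear above the cap plate. The cap's hinge line, along the jig's y, lies 52 mm further back (+x) and 30 mm lower than the bar.
- bolt_middle (a point): Top centre of the middle bolt's round brass head (22 mm across, 8 mm high, top level, 50 mm above the bench). Point fixed to the jig: it does not follow the bolt down. A firm bolt does not give; the loose one looks the same but sinks 6 mm to a stop when pressed from above, and springs back. Axes as the jig's.
- bar_middle (a point): Middle of the middle cap's lifting bar with the cap SHUT (point fixed to the jig, does not follow the cap), 87 mm above the bench, 37 mm behind (jig +x) the bolt it belongs to. Steel rod 12 mm thick along the jig's y, 48 mm free between two stalks, 21 mm clear above the cap plate. The cap's hinge line, along the jig's y, lies 52 mm further back (+x) and 30 mm lower than the bar.
- bolt_right (a point): Top centre of the right bolt's round brass head (22 mm across, 8 mm high, top level, 50 mm above the bench). Point fixed to the jig: it does not follow the bolt down. A firm bolt does not give; the loose one looks the same but sinks 6 mm to a stop when pressed from above, and springs back. Axes as the jig's.
- bar_right (a point): Middle of the right cap's lifting bar with the cap SHUT (point fixed to the jig, does not follow the cap), 87 mm above the bench, 37 mm behind (jig +x) the bolt it belongs to. Steel rod 12 mm thick along the jig's y, 48 mm free between two stalks, 21 mm clear above the cap plate. The cap's hinge line, along the jig's y, lies 52 mm further back (+x) and 30 mm lower than the bar.
- loose_bolt (a joint): How far the loose bolt is pressed down, 0 (as it stands) to 0.006 m; a light spring resists, 0.7 N at first, 2.8 N at the stop. Does not say which of the three bolts it is.
- loose_cap (a joint): Opening of the cap of the loose bolt: 0 shut, 1.35 rad the stop; does not say where in the row. Opening carries the bar up and back, away from the robot, on a 60 mm arc about the hinge line; the bar may turn between fingers that close along the jig's x. A spring shuts it when let go (about 3 N at the bar when half open). All three caps are alike.
- firm_cap_1 (a joint): Opening of the cap of one of the two firm bolts, 0 shut to 1.35 rad.
- firm_cap_2 (a joint): Opening of the cap of the other firm bolt, 0 shut to 1.35 rad.
- clamp_lever (a joint): Swing of the red-gripped clamp lever: 0 clamped (leaning 0.6 rad from upright towards the robot), 0.6 upright, 1.2 rad fully open at its stop (leaning 0.6 rad away). Starts between 0 and 0.2. Friction (1 to 2 N at the grip) keeps it where it is left; it can simply be pushed over from the robot's side.
- lever_hinge (a point): Middle of the lever's hinge, 64 mm above the bench, on the wooden socket block (110 x 56 mm) at the jig's right end. x: the level direction in which the lever's top swings open; y: the hinge line. The lever is a rod 12 mm thick (red grip 19 mm thick from 45 mm on), its round end 92 mm from the hinge; a 42 mm clamp arm on its -x side lies level when clamped and rises with it.
- finial: Bystander: loose turned dark wooden finial standing on the bench beyond the jig, 48 mm wide, 97 mm high; origin under its foot.
- tray: Bystander: loose grey open tray beyond the jig, 80 x 120 x 35 mm; origin under its centre.
- spanner: Bystander: loose spanner, 170 mm long, lying on the bench left of the jig; origin at its underside.
- cone_block: Bystander: dark wooden block with turned cones right of the jig, 80 x 200 mm, 105 mm high; origin under its centre.

How it is judged:
By the outcome, as a careful person would: the job done as asked, in the order asked, and still so for the second after the job is handed in, while the arm keeps its last pose, push and grip.
It also fails if it takes over 58 s, if anything falls off the work surface, if the arm or the gripper's body presses on something with over 40 N, if the wrist force passes 120 N, or if a joint passes its speed limit or range.

## Robot

A 6-joint arm with a two-finger parallel gripper is mounted at the origin on the work surface. World frame = base frame: x ahead of the robot, y to its left, z up, the work surface at z = 0. Lengths are in m, angles in rad, forces in N, time in s.
With the tool pointing down it reaches from about 0.3 to 0.775 m from the base axis. Payload 14.6 kg.
Tool frame: the origin (TCP) lies on the front face of the gripper's body, between the roots of the fingers; the fingertips stand 97 mm ahead of it and the grasp point (between the pads) lies 78 mm ahead of it; z points along the fingers, y is the direction in which the jaws open and shut (so a half turn about z gives the same grasp; the last joint's range is limited). The gripper opens to 94 mm and grips with 3 to 60 N. Pads are 16 mm wide; open, the fingers measure 119 mm over their backs; the gripper's body (75 mm by 177 mm) begins 78 mm behind the grasp point.
Start: joints at [-1.328, 0.3, 1.521, -0, 1.321, -0.067], TCP at [0.168, -0.524, 0.303] pointing down, gripper open.
Joint ranges: [-3.03, 3.03], [-0.79, 2.21], [0.23, 2.52], [-1.04, 4.18], [0, 3.07], [-2.55, 2.55]. Speed limits (rad/s): [2.22, 2.22, 2.57, 3.14, 3.14, 3.14].

## Interface

Orientations are given as [roll, pitch, yaw] about the fixed x, y, z axes, in that order (R = Rz(yaw) Ry(pitch) Rx(roll)).
In Python, from station import ctrl gives the robot as it stands. The module is installed in compiled form; this text tells all that it offers.
- The arm moves only by the shell command python3 -m pendant 'ROWS' [FORCE]. ROWS is JSON, a list of rows, each an object of numbers: "rx", "ry", "rz": the turn, a rotation vector about the tool's x, y, z each as a share of 4 degrees, from -1 to 1; "tx", "ty", "tz": the shift along the tool's x, y, z each as a share of 0.04 m, from -1 to 1; "grip": the gripper command: -1 is fully open, 1 is shut, values between are in proportion. A call has 1 to 8 rows; each row shifts and turns the pose as measured when the row begins, along the tool's axes as they then stand; what a row does not reach is not made up. A row lasts 1/12 s, in which the tool goes at most 41.7 mm and 7.16 degrees, less where a joint would pass 70% of its speed; a pose out of reach is approached as far as the arm can. A call with a number of a shift or a turn outside -1 to 1 is refused whole. A call with a gripper value outside its range is refused whole. The fingers move at their own pace and stop on an object; FORCE is the grip in N (left out, the last holds). Time passes only in rows, so rows that do not move let the fingers close. It gives the time, the measured TCP pose, the force and the opening at its end, in the units of the state.
- ctrl.get_obs(): the state, without advancing time (a new reading comes with each control period).
- ctrl.camera(name): name is "scene" or "top" or "wrist"; returns a dict with "pixels" (384x512x3 uint8, blue, green, red), "fx", "fy", "cx", "cy" (pixels), "world_from_camera" (4x4, takes a point from camera to world coordinates). Camera axes: x right, y up, looking along -z (the intrinsics and any distortion apply to the point x, -y, -z); pixel columns grow to the right and rows downward; lengths in m; the calibration is good to about 2 mm. A picture is of the moment at which its call begins. There is no depth.
- ctrl.hand_in(): hands the job in, once; it reports no verdict.
The state is a dict: "time_s": time; "qpos": joint angles; "joint_vel": joint speeds; "tau": joint torques, N m; "ee_pos": TCP position; "eef_rot": TCP orientation; "force": force on the tool from outside, world axes, zero at the start; "moment": the same for the moment, N m; "grip_width": finger opening in m.
Only numpy, scipy, OpenCV 4.12 (cv2) and the standard library are available. Lean on these libraries where they do the work, as an engineer would, in place of code of your own. Each camera call takes 0.05 s, during which the arm holds its last target.

## Working session

There is one attempt and no reset: what is moved stays moved. The work goes in short steps, Python scripts to look and compute and a shell command to move; the robot and the scene stay as the last step left them, time stands still between calls to the robot, and variables do not carry over. Pictures are saved under pics/ and viewed, and the job is handed in when it is done.

```bash
mkdir -p pics; ls; cat > h.py <<'E'
import numpy as np, cv2
from station import ctrl
def snap(n,f):
    c=ctrl.camera(n); cv2.imwrite('pics/'+f+'.png',c['pixels']); np.savez('pics/'+f+'.npz',**{k:np.array(v) for k,v in c.items()}); return c
def load(f): return dict(np.load('pics/'+f+'.npz',allow_pickle=True))
def ray(c,u,v):
    T=np.array(c['world_from_camera']); d=np.array([(u-c['cx'])/c['fx'],-(v-c['cy'])/c['fy'],-1.0])
    d=T[:3,:3]@d; return T[:3,3],d/np.linalg.norm(d)
def plane(c,u,v,z):
    o,d=ray(c,u,v); return o+d*(z-o[2])/d[2]
def tri(c1,p1,c2,p2):
    o1,d1=ray(c1,*p1);o2,d2=ray(c2,*p2)
    A=np.stack([d1,-d2],1); s=np.linalg.lstsq(A,o2-o1,rcond=None)[0]
    a=o1+s[0]*d1;b=o2+s[1]*d2; return (a+b)/2,np.linalg.norm(a-b)
E
python3 - <<'E'
from h import *
o=ctrl.get_obs(); print({k:np.round(v,3) for k,v in o.items()})
for n in('scene','top','wrist'):
    c=snap(n,n+'0'); print(n,c['fx'],c['cx'],c['cy'],np.round(c['world_from_camera'],3).tolist(),[k for k in c])
E
```

```text
pics
{'time_s': np.float64(0.0), 'qpos': array([-1.328,  0.301,  1.522, -0.   ,  1.321, -0.067]), 'joint_vel': array([-0.   , -0.002, -0.   ,  0.002, -0.002, -0.   ]), 'tau': array([ 1.0000e-03, -5.3180e+01, -3.5274e+01,  7.1000e-02,  2.4000e-02,
       -0.0000e+00]), 'ee_pos': array([ 0.168, -0.524,  0.302]), 'eef_rot': array([-3.14, -0.  ,  0.31]), 'force': array([-0.709,  0.186,  0.036]), 'moment': array([ 0.047, -0.011, -0.061]), 'grip_width': np.float64(0.094)}
scene 379.1303943197016 256.5913563614992 188.4037709866736 [[-0.677, -0.505, 0.535, 1.302], [0.736, -0.446, 0.51, 0.582], [-0.018, 0.739, 0.674, 0.917], [0.0, 0.0, 0.0, 1.0]] ['pixels', 'fx', 'fy', 'cx', 'cy', 'world_from_camera']
top 427.37431091524707 250.0644110417568 185.38453591861864 [[-0.005, 0.988, -0.157, 0.447], [-1.0, -0.009, -0.021, -0.057], [-0.022, 0.156, 0.987, 1.238], [0.0, 0.0, 0.0, 1.0]] ['pixels', 'fx', 'fy', 'cx', 'cy', 'world_from_camera']
wrist 287.1389697519326 258.0217240526583 189.62550264088975 [[0.306, 0.914, 0.265, 0.245], [-0.952, 0.295, 0.084, -0.498], [-0.001, -0.278, 0.961, 0.384], [0.0, 0.0, 0.0, 1.0]] ['pixels', 'fx', 'fy', 'cx', 'cy', 'world_from_camera']
```

View pics/scene0.png

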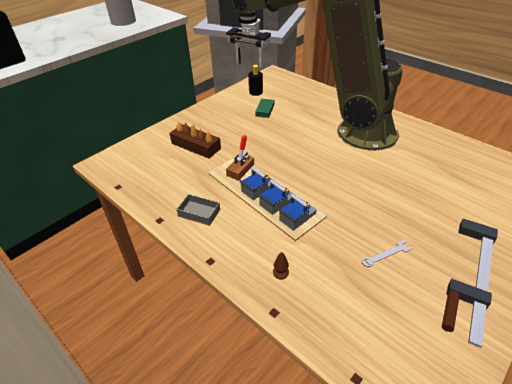

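View pics/top0.png

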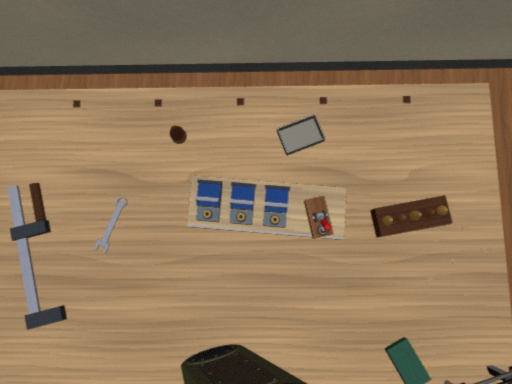

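View pics/wrist0.png

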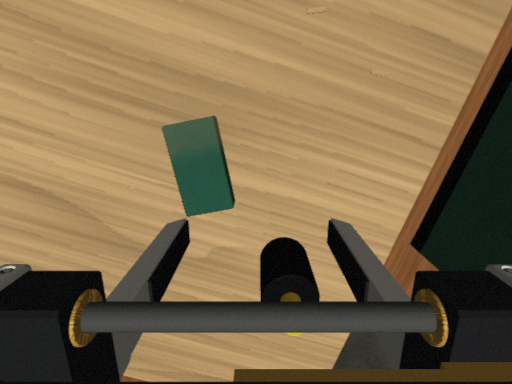

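The scene view shows the jig in mid-bench. In the top view, the bolts are near (207,214), (241,216) and (275,220), and the lever block is at (320,217). The spanner, finial, tray and cone block lie around the jig. I'll zoom in and measure.

```bash
python3 - <<'E'
from h import *
c=load('top0');i=c['pixels'][165:250,180:360];cv2.imwrite('pics/topz.png',cv2.resize(i,None,fx=4.4,fy=4.4,interpolation=cv2.INTER_CUBIC))
s=load('scene0');i=s['pixels'][120:250,160:340];cv2.imwrite('pics/scz.png',cv2.resize(i,None,fx=4.4,fy=4.4,interpolation=cv2.INTER_CUBIC))
def blobs(c,mask,name,amin=8):
    n,l,st,ce=cv2.connectedComponentsWithStats(mask.astype(np.uint8))
    for k in range(1,n):
        if st[k,4]>=amin: print(name,st[k],np.round(ce[k],1))
for nm,c,x0,x1,y0,y1 in(('top',c,180,360,165,250),('scene',s,160,340,120,250)):
    p=c['pixels'].astype(int);b,g,r=p[...,0],p[...,1],p[...,2]
    roi=np.zeros(b.shape,bool);roi[y0:y1,x0:x1]=1
    blobs(c,roi&(b>r+50)&(b>g+20),nm+' blue')
    blobs(c,roi&(r>130)&(g<70)&(b<70),nm+' red')
    h=cv2.cvtColor(c['pixels'],cv2.COLOR_BGR2HSV).astype(int)
    blobs(c,roi&(abs(h[...,0]-20)<7)&(h[...,1]>135)&(h[...,2]>90),nm+' brass',4)
E
```

```text
top blue [198 183  23  17 294] [209.1 189.8]
top blue [232 186  22  14 285] [242.4 192.4]
top blue [266 188  22  15 288] [276.4 195.2]
top blue [197 201  22   5  81] [207.4 203. ]
top blue [231 204  22   5  78] [241.4 205.9]
top blue [265 207  22   5  76] [275.6 208.6]
top red [323 219   8  11  50] [326.7 225.2]
top brass [204 211   7   7  24] [206.7 214. ]
top brass [238 214   6   6  24] [240.6 216.6]
top brass [272 216   6   7  23] [274.3 219.2]
scene blue [243 172  24  17 212] [254.4 180.7]
scene blue [261 186  26  18 245] [273.5 194.4]
scene blue [282 199  27  20 284] [294.5 209.2]
scene red [240 136   7  14  57] [242.9 142.1]
scene brass [176 121   7  11  54] [179.  126.8]
scene brass [190 124   8  13  69] [193.3 131.1]
scene brass [205 131   8  12  63] [208.4 137.2]
scene brass [265 174   4   5  15] [266.9 175.9]
scene brass [285 187   4   6  13] [286.5 189.2]
scene brass [306 201   4   6   9] [307.6 203. ]
scene brass [266 218   5   4   5] [268.  219.4]
scene brass [315 222   4   4   4] [316.5 223.5]
scene brass [306 229   4   4   4] [307.5 230.5]
scene brass [288 235   4   3   4] [289.5 236. ]
scene brass [160 241  11   9  35] [164.1 245.6]
```

View pics/topz.png

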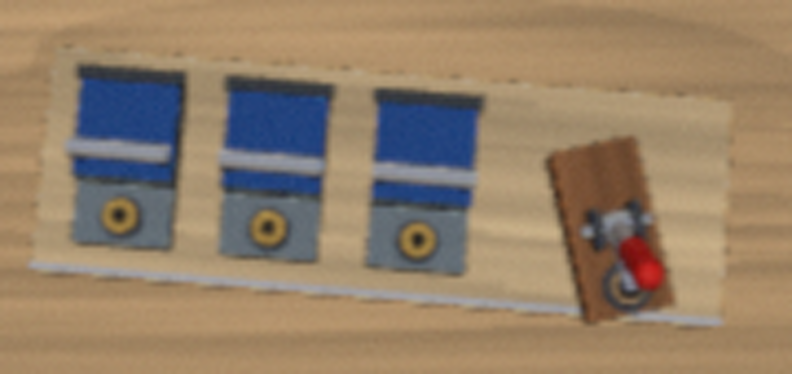

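View pics/scz.png

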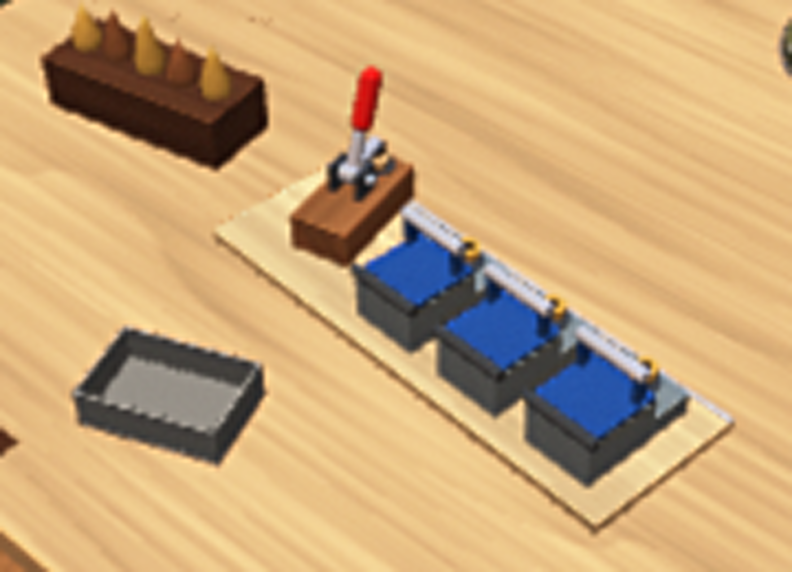

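The zoom shows each cap's bar just behind its bolt. The lever leans toward the robot and the block is skewed on the plate. I'll triangulate from the top and scene views.

```bash
python3 - <<'E'
from h import *
t=load('top0');s=load('scene0')
tz=lambda u,v:(u/4.4+180-.39,v/4.4+165-.39); sz=lambda u,v:(u/4.4+160-.39,v/4.4+120-.39)
# bars: top ends, scene ends
T={'L':((70,147),(170,154)),'M':((221,158),(324,166)),'R':((373,170),(476,180))}
S={'R':((406,210),(472,254)),'M':((485,262),(556,308)),'L':((580,325),(652,372))}
for k in 'LMR':
    tc=tz(*np.mean(T[k],0)); sc=sz(*np.mean(S[k],0))
    p,e=tri(t,tc,s,sc); print('bar',k,p.round(4),e.round(4),'plane .093',plane(t,*tc,.092).round(4), 'scene plane',plane(s,*sc,.09).round(4))
for k,u,v,sp in(('L',206.7,214,(307.6,203)),('M',240.6,216.6,(286.5,189.2)),('R',274.3,219.2,(266.9,175.9))):
    print('bolt',k,plane(t,u,v,.05).round(4),tri(t,(u,v),s,sp)[0].round(4))
# jig corners z=.012 (top)
for q in((62,47),(733,101),(720,320),(32,265)): print('jig',plane(t,*tz(*q),.012).round(4))
# lever tip
print('tip',tri(t,tz(650,277),s,sz(370,76)))
print('grip',tri(t,(326.7,225.2),s,(242.9,142.1)))
# hinge
print('hinge',plane(t,*tz(618,225),.064).round(4),plane(s,*sz(357,170),.064).round(4))
for q in((547,157),(634,138),(674,303),(587,322)): print('block',plane(t,*tz(*q),.05).round(4))
E
```

```text
bar L [0.5916 0.0871 0.0889] 0.0051 plane .093 [0.5927 0.0847 0.092 ] scene plane [0.591  0.0898 0.09  ]
bar M [ 0.5841 -0.0075  0.0887] 0.0039 plane .093 [ 0.5849 -0.0092  0.092 ] scene plane [ 0.5842 -0.005   0.09  ]
bar R [ 0.575  -0.1     0.0835] 0.0067 plane .093 [ 0.5761 -0.1023  0.092 ] scene plane [ 0.5789 -0.0918  0.09  ]
bolt L [0.5554 0.0899 0.05  ] [0.5539 0.093  0.0465]
bolt M [ 0.5474 -0.0048  0.05  ] [ 0.546  -0.002   0.0446]
bolt R [ 0.5396 -0.0984  0.05  ] [ 0.5384 -0.0967  0.0458]
jig [0.6726 0.1339 0.012 ]
jig [ 0.6324 -0.3085  0.012 ]
jig [ 0.4897 -0.2944  0.012 ]
jig [0.5281 0.1513 0.012 ]
tip (array([ 0.51019624, -0.23034932,  0.13638159]), np.float64(0.0008338262994301823))
grip (array([ 0.51667209, -0.23097507,  0.11693457]), np.float64(0.0033606571416440545))
hinge [ 0.5471 -0.2233  0.064 ] [ 0.5419 -0.2183  0.064 ]
block [ 0.5918 -0.1818  0.05  ]
block [ 0.6035 -0.2371  0.05  ]
block [ 0.4991 -0.2587  0.05  ]
block [ 0.4877 -0.2041  0.05  ]
```

```bash
python3 -m pendant '[{"tx":0.9,"ty":-0.43,"grip":1},{"tx":0.9,"ty":-0.43,"grip":1},{"tx":0.9,"ty":-0.43,"grip":1},{"tx":0.9,"ty":-0.43,"grip":1},{"tx":0.9,"ty":-0.43,"grip":1},{"tx":0.9,"ty":-0.43,"grip":1}]' 20
```

```text
$[0]: bad value
```

```bash
python3 -m pendant '[{"rx":0,"ry":0,"rz":0,"tx":0.9,"ty":-0.43,"tz":0,"grip":1},{"rx":0,"ry":0,"rz":0,"tx":0.9,"ty":-0.43,"tz":0,"grip":1},{"rx":0,"ry":0,"rz":0,"tx":0.9,"ty":-0.43,"tz":0,"grip":1},{"rx":0,"ry":0,"rz":0,"tx":0.9,"ty":-0.43,"tz":0,"grip":1}]' 20
```

```text
time_s: 0.48
ee_pos: [0.2827, -0.4143, 0.3004]
eef_rot: [-3.138, 0.001, 0.3]
force: [1.0, -1.2, 0.3]
grip_width: 0.0708
```

```bash
python3 -m pendant '[{"rx":0,"ry":0,"rz":0.25,"tx":0.9,"ty":-0.45,"tz":0,"grip":1},{"rx":0,"ry":0,"rz":0.25,"tx":0.9,"ty":-0.45,"tz":0,"grip":1},{"rx":0,"ry":0,"rz":0.25,"tx":0.9,"ty":-0.45,"tz":0,"grip":1},{"rx":0,"ry":0,"rz":0.25,"tx":0.9,"ty":-0.45,"tz":0,"grip":1},{"rx":0,"ry":0,"rz":0.25,"tx":0.7,"ty":-0.5,"tz":0,"grip":1}]'; python3 - <<'E'
from h import *
snap('wrist','wrist1')
E
```

```text
time_s: 0.9
ee_pos: [0.4294, -0.2727, 0.3002]
eef_rot: [-3.138, 0.002, 0.208]
force: [0.1, -1.3, 0.2]
grip_width: 0.037
```

View pics/wrist1.png

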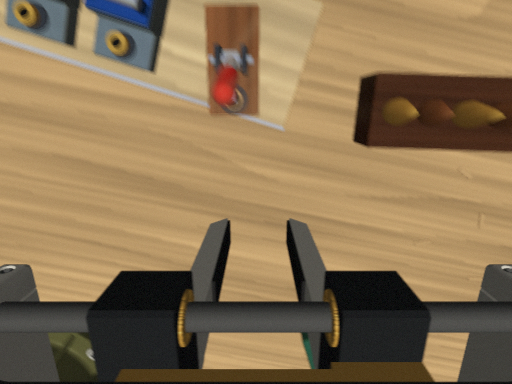

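The wrist view shows the lever tip at about (224,93), the hinge at about (231,57), the right bolt at (118,42) and the middle bolt at (27,13). I'll cross-check these against the top view.

```bash
python3 - <<'E'
from h import *
t=load('top0');w=load('wrist1')
tz=lambda u,v:(u/4.4+180-.39,v/4.4+165-.39)
p=w['pixels'].astype(int);m=((p[...,2]>130)&(p[...,1]<70)&(p[...,0]<70)); m[150:]=0
ys,xs=np.nonzero(m);print(xs.min(),xs.max(),ys.min(),ys.max(),xs.mean(),ys.mean())
print('tip',tri(t,tz(650,277),w,(224,93)))
print('hinge',tri(t,tz(618,225),w,(231,57)),plane(w,231,57,.064),plane(t,*tz(618,225),.064))
print('bR',tri(t,(274.3,219.2),w,(118,42)),plane(w,118,42,.05))
print('bM',tri(t,(240.6,216.6),w,(27,13)),plane(w,27,13,.05))
E
```

```text
213 234 67 104 224.06070287539936 85.85143769968052
tip (array([ 0.51088993, -0.22756096,  0.15475819]), np.float64(0.003008509173383433))
hinge (array([ 0.54563935, -0.21995147,  0.08868183]), np.float64(0.0013930062337108653)) [ 0.54949845 -0.21710986  0.064     ] [ 0.54705689 -0.22333319  0.064     ]
bR (array([ 0.53993966, -0.09830666,  0.05295585]), np.float64(0.0012218524318657513)) [ 0.54083897 -0.09689707  0.05      ]
bM (array([ 0.54781595, -0.00485475,  0.05155388]), np.float64(0.0009962028960175263)) [ 0.54850293 -0.00367092  0.05      ]
```

```bash
python3 -m pendant '[{"rx":0,"ry":0,"rz":0,"tx":0.5,"ty":-0.32,"tz":0,"grip":1},{"rx":0,"ry":0,"rz":0,"tx":0.5,"ty":-0.32,"tz":0,"grip":1},{"rx":0,"ry":0,"rz":0,"tx":0,"ty":0,"tz":0.9,"grip":1},{"rx":0,"ry":0,"rz":0,"tx":0,"ty":0,"tz":0.9,"grip":1},{"rx":0,"ry":0,"rz":0,"tx":0,"ty":0,"tz":0,"grip":1}]'; python3 - <<'E'
from h import *
snap('wrist','wrist2')
E
```

```text
time_s: 1.37
ee_pos: [0.4698, -0.2299, 0.227]
eef_rot: [-3.139, -0.002, 0.217]
force: [0.3, -0.1, 0.1]
grip_width: 0.0013
```

View pics/wrist2.png

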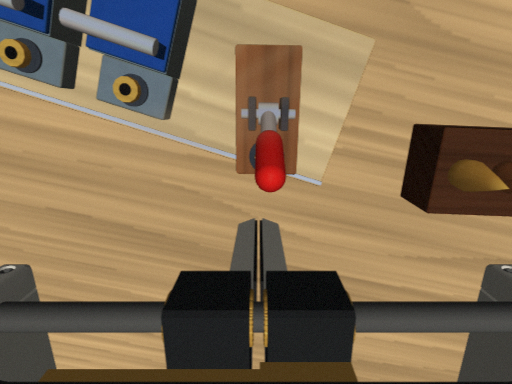

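The fingers are shut, pointing at the lever but about 8 mm left of it. I'll shift right and push along the tool x axis.

```bash
python3 -m pendant '[{"rx":0,"ry":0,"rz":0,"tx":0.3,"ty":0.2,"tz":0,"grip":1},{"rx":0,"ry":0,"rz":0,"tx":0.4,"ty":0,"tz":0,"grip":1},{"rx":0,"ry":0,"rz":0,"tx":0.4,"ty":0,"tz":0,"grip":1},{"rx":0,"ry":0,"rz":0,"tx":0.4,"ty":0,"tz":0,"grip":1},{"rx":0,"ry":0,"rz":0,"tx":0.4,"ty":0,"tz":0,"grip":1},{"rx":0,"ry":0,"rz":0,"tx":0.3,"ty":0,"tz":0,"grip":1}]'; python3 - <<'E'
from h import *
snap('wrist','wrist3')
E
```

```text
time_s: 1.92
ee_pos: [0.5602, -0.2232, 0.2435]
eef_rot: [3.137, -0.007, 0.211]
force: [-0.7, -0.1, 0.6]
grip_width: 0.0006
```

View pics/wrist3.png

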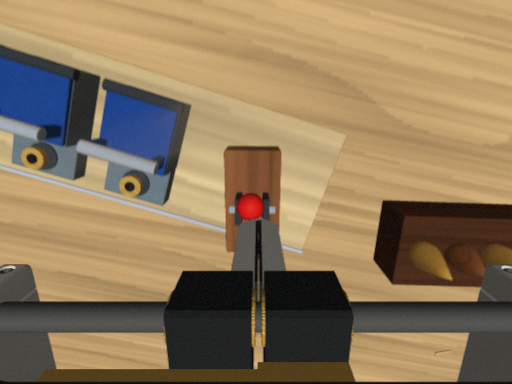

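The lever has passed upright, but the tool drifted up 16 mm. I'll back off, lower it and push on.

```bash
python3 -m pendant '[{"rx":0,"ry":0,"rz":0,"tx":-0.35,"ty":0,"tz":0,"grip":1},{"rx":0,"ry":0,"rz":0,"tx":0,"ty":0,"tz":0.5,"grip":1},{"rx":0,"ry":0,"rz":0,"tx":0,"ty":0,"tz":0.0,"grip":1}]'; python3 -m pendant '[{"rx":0,"ry":0,"rz":0,"tx":0.3,"ty":0,"tz":0.07,"grip":1},{"rx":0,"ry":0,"rz":0,"tx":0.3,"ty":0,"tz":0.07,"grip":1}]'
```

```text
time_s: 2.22
ee_pos: [0.5484, -0.2271, 0.2293]
eef_rot: [3.133, -0.013, 0.212]
force: [-0.7, 1.7, -1.7]
grip_width: 0.0005
time_s: 2.38
ee_pos: [0.5709, -0.2239, 0.2286]
eef_rot: [3.131, -0.015, 0.21]
force: [-0.9, -1.8, -0.8]
grip_width: 0.0005
```

```bash
for i in 1; do python3 -m pendant '[{"rx":0,"ry":0,"rz":0,"tx":0.12,"ty":0,"tz":0.03,"grip":1}]'; done; python3 -m pendant '[{"rx":0,"ry":0,"rz":0,"tx":0.12,"ty":0,"tz":0.03,"grip":1}]';python3 -m pendant '[{"rx":0,"ry":0,"rz":0,"tx":0.12,"ty":0,"tz":0.03,"grip":1}]'
```

```text
time_s: 2.47
ee_pos: [0.5759, -0.2233, 0.2291]
eef_rot: [3.131, -0.015, 0.209]
force: [-12.0, -3.0, 1.4]
grip_width: 0.0009
time_s: 2.55
ee_pos: [0.5787, -0.2233, 0.2288]
eef_rot: [3.132, -0.007, 0.209]
force: [-42.1, -5.6, 10.1]
grip_width: 0.0006
time_s: 2.63
ee_pos: [0.5801, -0.2235, 0.2286]
eef_rot: [3.134, 0.004, 0.209]
force: [-45.3, -3.0, 18.4]
grip_width: 0.0005
```

The force rose sharply to 45 N, so the lever is at its stop. I'll back off, rise and check.

```bash
python3 -m pendant '[{"rx":0,"ry":0,"rz":0,"tx":-0.5,"ty":0,"tz":0,"grip":1},{"rx":0,"ry":0,"rz":0,"tx":-0.8,"ty":0,"tz":0,"grip":1},{"rx":0,"ry":0,"rz":0,"tx":-0.5,"ty":0,"tz":-0.9,"grip":1},{"rx":0,"ry":0,"rz":0,"tx":0,"ty":0,"tz":-0.9,"grip":1},{"rx":0,"ry":0,"rz":0,"tx":0,"ty":0,"tz":0,"grip":1}]'; python3 - <<'E'
from h import *
snap('wrist','wrist4');s=snap('scene','scene4')
cv2.imwrite('pics/scz4.png',cv2.resize(s['pixels'][120:250,160:340],None,fx=4.4,fy=4.4,interpolation=cv2.INTER_CUBIC))
E
```

```text
time_s: 3.05
ee_pos: [0.5045, -0.2396, 0.3082]
eef_rot: [3.135, 0.008, 0.207]
force: [1.1, 0.7, 1.1]
grip_width: 0.0006
```

View pics/wrist4.png

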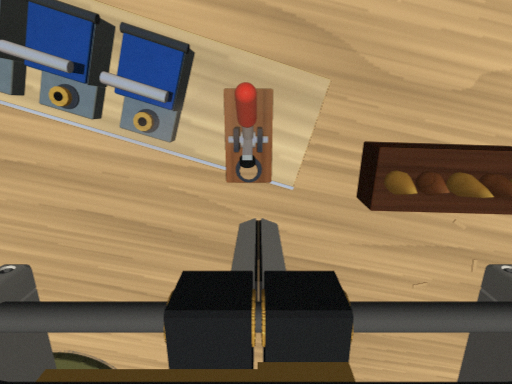

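View pics/scz4.png

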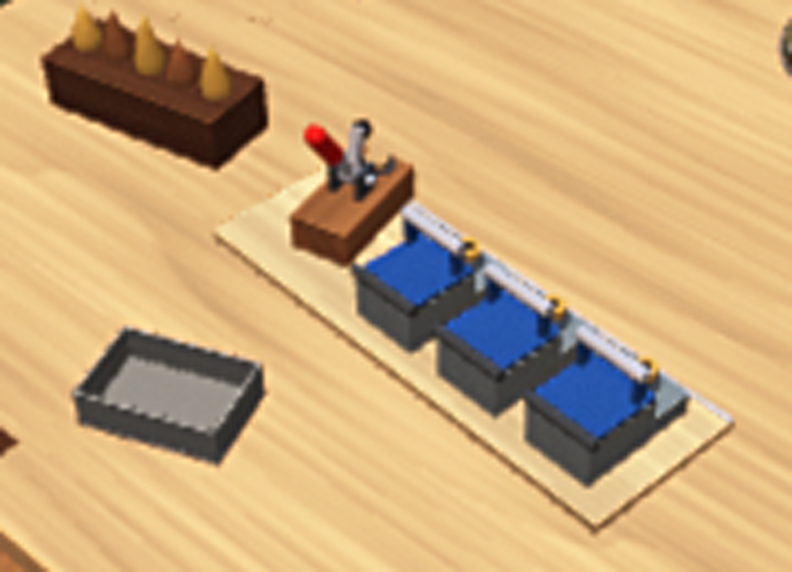

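The lever now leans away: its tip is at (246,92) in the wrist view and (316,132) in the scene zoom. I'll compute the angle.

```bash
python3 - <<'E'
from h import *
s=load('scene4');w=load('wrist4');t=load('top0')
sz=lambda u,v:(u/4.4+160-.39,v/4.4+120-.39);tz=lambda u,v:(u/4.4+180-.39,v/4.4+165-.39)
p,e=tri(s,sz(316,132),w,(246,92));print(p,e,(p-[.547,-.221,.064]))
d=(p-[.547,-.221,.064]);print('lean',np.arctan2(d[0]*.978+d[1]*.207,d[2]))
for n,a,b in(('R',(101,79),(170,97)),):
    sc=sz(*np.mean([(406,210),(472,254)],0))
    wc=np.mean([a,b],0); print(n,tri(w,wc,s,sc),tri(w,wc,t,tz(424.5,175)))
print('bR',tri(w,(143,121.5),t,(274.3,219.2)),'bM',tri(w,(60,96),t,(240.6,216.6)))
E
```

```text
[ 0.59150506 -0.210686    0.1345013 ] 0.0006228680078209152 [0.04450506 0.010314   0.0705013 ]
lean 0.5747292435812424
R (array([ 0.57307408, -0.09856713,  0.08212643]), np.float64(0.0021153771676797016)) (array([ 0.57520889, -0.10262258,  0.09152861]), np.float64(0.0020604797641383694))
bR (array([ 0.53893099, -0.09856848,  0.05198224]), np.float64(0.001068767050717783)) bM (array([ 0.54715702, -0.00486314,  0.05018602]), np.float64(0.0005775919777678178))
```

```bash
python3 -m pendant '[{"rx":0,"ry":0,"rz":-1,"tx":0,"ty":0,"tz":0,"grip":1},{"rx":0,"ry":0,"rz":-1,"tx":0,"ty":0,"tz":0,"grip":1},{"rx":0,"ry":0,"rz":-1,"tx":0,"ty":0,"tz":0,"grip":1},{"rx":0,"ry":0,"rz":-1,"tx":0,"ty":0,"tz":0,"grip":1},{"rx":0,"ry":0,"rz":-1,"tx":0,"ty":0,"tz":0,"grip":1},{"rx":0,"ry":0,"rz":-1,"tx":0,"ty":0,"tz":0,"grip":1},{"rx":0,"ry":0,"rz":-1,"tx":0,"ty":0,"tz":0,"grip":1},{"rx":0,"ry":0,"rz":-1,"tx":0,"ty":0,"tz":0,"grip":1}]';  python3 -m pendant '[{"rx":0,"ry":0,"rz":-1,"tx":0,"ty":0,"tz":0,"grip":1},{"rx":0,"ry":0,"rz":-1,"tx":0,"ty":0,"tz":0,"grip":1},{"rx":0,"ry":0,"rz":-1,"tx":0,"ty":0,"tz":0,"grip":1},{"rx":0,"ry":0,"rz":-1,"tx":0,"ty":0,"tz":0,"grip":1},{"rx":0,"ry":0,"rz":-1,"tx":0,"ty":0,"tz":0,"grip":1},{"rx":0,"ry":0,"rz":-1,"tx":0,"ty":0,"tz":0,"grip":1},{"rx":0,"ry":0,"rz":-1,"tx":0,"ty":0,"tz":0,"grip":1},{"rx":0,"ry":0,"rz":-1,"tx":0,"ty":0,"tz":0,"grip":1}]'; python3 -m pendant '[{"rx":0,"ry":0,"rz":-1,"tx":0,"ty":0,"tz":0,"grip":1},{"rx":0,"ry":0,"rz":-1,"tx":0,"ty":0,"tz":0,"grip":1},{"rx":0,"ry":0,"rz":0,"tx":0,"ty":0,"tz":0,"grip":1}]'
```

```text
time_s: 3.82
ee_pos: [0.5038, -0.2381, 0.2969]
eef_rot: [-3.126, 0.015, 0.791]
force: [-0.2, 0.4, 0.3]
grip_width: 0.0003
time_s: 4.48
ee_pos: [0.5035, -0.2366, 0.2886]
eef_rot: [-3.107, -0.001, 1.381]
force: [-0.1, -0.4, 0.3]
grip_width: 0.0004
time_s: 4.73
ee_pos: [0.5034, -0.236, 0.2856]
eef_rot: [-3.103, -0.009, 1.532]
force: [0.1, -0.1, 0.3]
grip_width: 0.0005
```

```bash
cat >> h.py <<'E'
from scipy.spatial.transform import Rotation as R
def go(p,yaw=1.483,roll=np.pi,pitch=0.):
    o=ctrl.get_obs(); Rc=R.from_euler('xyz',o['eef_rot']); Rt=R.from_euler('xyz',[roll,pitch,yaw])
    dt=Rc.inv().apply(np.array(p)-o['ee_pos'])/.04; dr=np.degrees((Rc.inv()*Rt).as_rotvec())/4
    print('shift units',dt.round(2),'turn units',dr.round(2))
E
python3 -c "
from h import *
go([.5355,-.098,.21])"
```

```text
shift units [3.46 0.74 1.89] turn units [-0.56 -0.12  0.71]
```

```bash
python3 -m pendant '[{"rx":-0.14,"ry":-0.03,"rz":0.18,"tx":0.86,"ty":0.18,"tz":0.3,"grip":1},{"rx":-0.14,"ry":-0.03,"rz":0.18,"tx":0.86,"ty":0.18,"tz":0.3,"grip":1},{"rx":-0.14,"ry":-0.03,"rz":0.18,"tx":0.86,"ty":0.18,"tz":0.3,"grip":1},{"rx":-0.14,"ry":-0.03,"rz":0.18,"tx":0.86,"ty":0.18,"tz":0.3,"grip":1},{"rx":0,"ry":0,"rz":0,"tx":0,"ty":0,"tz":0,"grip":1}]'; python3 - <<'E'
from h import *
go([.5355,-.098,.16]); snap('wrist','wrist5')
E
```

```text
time_s: 5.15
ee_pos: [0.5397, -0.0962, 0.2327]
eef_rot: [-3.139, -0.0, 1.463]
force: [-0.1, 0.5, -0.4]
grip_width: 0.0006
shift units [-0.06 -0.1   1.82] turn units [-0.03 -0.   -0.29]
```

View pics/wrist5.png

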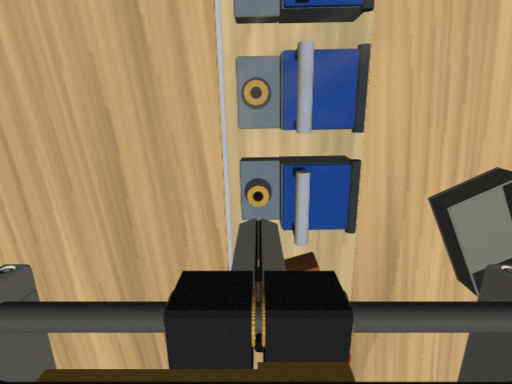

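The wrist view shows the right bolt at (258,195) and the middle bolt at (256,93), square with the tool. I'll cross-check them and the bars against the top view.

```bash
python3 - <<'E'
from h import *
w=load('wrist5');t=load('top0')
tz=lambda u,v:(u/4.4+180-.39,v/4.4+165-.39)
print('bR',tri(w,(258,195),t,(274.3,219.2)),'bM',tri(w,(256.5,93),t,(240.6,216.6)))
print('barM',tri(w,(305,87),t,tz(272.5,162)),'barR',tri(w,(302,208),t,tz(424.5,175)))
E
python3 -m pendant '[{"rx":0,"ry":0,"rz":-0.29,"tx":-0.06,"ty":-0.1,"tz":0.7,"grip":1},{"rx":0,"ry":0,"rz":0,"tx":0,"ty":0,"tz":0.7,"grip":1},{"rx":0,"ry":0,"rz":0,"tx":0,"ty":0,"tz":0,"grip":1}]'
```

```text
bR (array([ 0.5394165 , -0.09834711,  0.04270723]), np.float64(0.0015339790280318268)) bM (array([ 0.54757095, -0.00377837,  0.04855943]), np.float64(0.0018441162607221915))
barM (array([ 0.58804486, -0.00557508,  0.06377528]), np.float64(0.004967361101153519)) barR (array([ 0.57723879, -0.10282471,  0.07856836]), np.float64(0.0008270833485569399))
time_s: 5.45
ee_pos: [0.5355, -0.1011, 0.177]
eef_rot: [-3.142, 0.001, 1.481]
force: [-0.2, 0.5, -0.4]
grip_width: 0.0006
```

```bash
python3 -m pendant '[{"rx":0,"ry":0,"rz":0,"tx":0.04,"ty":0,"tz":0.5,"grip":1},{"rx":0,"ry":0,"rz":0,"tx":0,"ty":0,"tz":0,"grip":1}]'; python3 -m pendant '[{"rx":0,"ry":0,"rz":0,"tx":0,"ty":0,"tz":0.1,"grip":1}]';python3 -m pendant '[{"rx":0,"ry":0,"rz":0,"tx":0,"ty":0,"tz":0.1,"grip":1}]'; python3 -m pendant '[{"rx":0,"ry":0,"rz":0,"tx":0,"ty":0,"tz":0.1,"grip":1}]'
```

```text
time_s: 5.62
ee_pos: [0.5356, -0.1012, 0.1575]
eef_rot: [-3.14, 0.001, 1.478]
force: [-1.1, -0.0, -0.2]
grip_width: 0.0006
time_s: 5.7
ee_pos: [0.5363, -0.102, 0.1554]
eef_rot: [3.141, 0.001, 1.476]
force: [-0.1, -0.4, 0.4]
grip_width: 0.0005
time_s: 5.78
ee_pos: [0.5365, -0.1026, 0.1524]
eef_rot: [3.14, 0.002, 1.475]
force: [-1.2, -0.0, -0.5]
grip_width: 0.0002
time_s: 5.87
ee_pos: [0.5369, -0.1031, 0.1495]
eef_rot: [3.138, 0.002, 1.474]
force: [-0.3, -0.6, -0.2]
grip_width: 0.0001
```

```bash
python3 -m pendant '[{"rx":0,"ry":0,"rz":-0.05,"tx":0.1,"ty":-0.05,"tz":0.07,"grip":1}]';python3 -m pendant '[{"rx":0,"ry":0,"rz":-0.05,"tx":0.02,"ty":-0.02,"tz":0.08,"grip":1}]'; python3 -m pendant '[{"rx":0,"ry":0,"rz":0,"tx":0.02,"ty":0,"tz":0.08,"grip":1}]'
```

```text
time_s: 5.95
ee_pos: [0.5358, -0.0997, 0.1474]
eef_rot: [3.137, 0.003, 1.477]
force: [2.7, -16.8, 21.3]
grip_width: 0.0004
time_s: 6.03
ee_pos: [0.5357, -0.0994, 0.1471]
eef_rot: [3.134, 0.005, 1.481]
force: [-21.8, -1.4, 57.7]
grip_width: 0.0008
time_s: 6.12
ee_pos: [0.5357, -0.0992, 0.1472]
eef_rot: [3.133, 0.006, 1.481]
force: [-27.6, -3.7, 45.1]
grip_width: 0.0007
```

The right bolt is firm: 58 N at tip height 0.050 with no sink. Next is the middle bolt.

```bash
python3 -m pendant '[{"rx":0,"ry":0,"rz":0,"tx":0,"ty":0,"tz":-0.7,"grip":1},{"rx":0,"ry":0,"rz":0,"tx":0,"ty":0,"tz":-0.6,"grip":1}]'; python3 -c "
from h import *
go([.5435,-.0045,.18])"
```

```text
time_s: 6.28
ee_pos: [0.5338, -0.0984, 0.1986]
eef_rot: [3.139, 0.006, 1.481]
force: [0.5, -0.1, -0.3]
grip_width: 0.0002
shift units [2.36 0.03 0.45] turn units [ 0.04  0.09 -0.02]
```

```bash
python3 -m pendant '[{"rx":0,"ry":0.09,"rz":0,"tx":0.79,"ty":0.02,"tz":0.05,"grip":1},{"rx":0,"ry":0,"rz":0,"tx":0.79,"ty":0.01,"tz":0.05,"grip":1},{"rx":0,"ry":0,"rz":0,"tx":0.79,"ty":0,"tz":0.1,"grip":1},{"rx":0,"ry":0,"rz":0,"tx":0,"ty":0,"tz":0.2,"grip":1}]'; python3 -c "
from h import *
go([.5435,-.0045,.155])"
```

```text
time_s: 6.62
ee_pos: [0.546, -0.0017, 0.1918]
eef_rot: [3.123, 0.0, 1.478]
force: [1.1, -0.8, -0.5]
grip_width: 0.0003
shift units [-0.08 -0.07  0.92] turn units [ 0.26  0.   -0.08]
```

```bash
python3 -m pendant '[{"rx":0.26,"ry":0,"rz":-0.08,"tx":-0.08,"ty":-0.07,"tz":0.5,"grip":1},{"rx":0,"ry":0,"rz":0,"tx":0,"ty":0,"tz":0.4,"grip":1},{"rx":0,"ry":0,"rz":0,"tx":0,"ty":0,"tz":0,"grip":1}]'; python3 -c "
from h import *
go([.5435,-.0045,.15])"
```

```text
time_s: 6.87
ee_pos: [0.5432, -0.0022, 0.1555]
eef_rot: [3.139, 0.0, 1.488]
force: [0.1, -0.2, -0.4]
grip_width: 0.0007
shift units [-0.06  0.01  0.14] turn units [0.03 0.   0.07]
```

```bash
python3 -m pendant '[{"rx":0,"ry":0,"rz":0,"tx":-0.05,"ty":0,"tz":0.12,"grip":1}]';python3 -m pendant '[{"rx":0,"ry":0,"rz":0,"tx":0,"ty":0,"tz":0.07,"grip":1}]';python3 -m pendant '[{"rx":0,"ry":0,"rz":0,"tx":0,"ty":0,"tz":0.07,"grip":1}]'; python3 -m pendant '[{"rx":0,"ry":0,"rz":0,"tx":0,"ty":0,"tz":0.07,"grip":1}]'
```

```text
time_s: 6.95
ee_pos: [0.5434, -0.0041, 0.1516]
eef_rot: [3.138, 0.0, 1.488]
force: [0.4, 0.3, 0.4]
grip_width: 0.0005
time_s: 7.03
ee_pos: [0.5433, -0.0045, 0.1487]
eef_rot: [3.139, 0.0, 1.488]
force: [0.7, -0.6, -0.3]
grip_width: 0.0006
time_s: 7.12
ee_pos: [0.5436, -0.0047, 0.1471]
eef_rot: [3.137, 0.0, 1.488]
force: [-19.9, 4.8, 50.5]
grip_width: 0.0005
time_s: 7.2
ee_pos: [0.5437, -0.0048, 0.1471]
eef_rot: [3.137, -0.0, 1.487]
force: [-27.7, 4.6, 53.4]
grip_width: 0.0004
```

The middle bolt is firm too: 53 N at 0.050. Next is the left bolt.

```bash
python3 -m pendant '[{"rx":0,"ry":0,"rz":0,"tx":0,"ty":0,"tz":-0.7,"grip":1},{"rx":0,"ry":0,"rz":0,"tx":0,"ty":0,"tz":-0.6,"grip":1},{"rx":0,"ry":0,"rz":0,"tx":0.79,"ty":0.02,"tz":0.05,"grip":1},{"rx":0,"ry":0,"rz":0,"tx":0.79,"ty":0,"tz":0.05,"grip":1},{"rx":0,"ry":0,"rz":0,"tx":0.7,"ty":0,"tz":0.1,"grip":1},{"rx":0,"ry":0,"rz":0,"tx":0,"ty":0,"tz":0.2,"grip":1}]'; python3 -c "
from h import *
go([.5514,.0902,.155])"
```

```text
time_s: 7.7
ee_pos: [0.5542, 0.0867, 0.1927]
eef_rot: [3.126, -0.002, 1.481]
force: [0.4, 0.5, 0.7]
grip_width: 0.0005
shift units [ 0.08 -0.09  0.94] turn units [ 0.22 -0.03 -0.03]
```

```bash
python3 -m pendant '[{"rx":0.22,"ry":-0.03,"rz":0,"tx":0.05,"ty":-0.07,"tz":0.5,"grip":1},{"rx":0,"ry":0,"rz":0,"tx":0,"ty":0,"tz":0.4,"grip":1},{"rx":0,"ry":0,"rz":0,"tx":0,"ty":0,"tz":0.1,"grip":1}]';python3 -m pendant '[{"rx":0,"ry":0,"rz":0,"tx":0,"ty":0,"tz":0.07,"grip":1}]'; python3 -m pendant '[{"rx":0,"ry":0,"rz":0,"tx":0,"ty":0,"tz":0.07,"grip":1}]';python3 -m pendant '[{"rx":0,"ry":0,"rz":0,"tx":0,"ty":0,"tz":0.07,"grip":1}]';  python3 -m pendant '[{"rx":0,"ry":0,"rz":0,"tx":0,"ty":0,"tz":0.07,"grip":1}]'
```

```text
time_s: 7.95
ee_pos: [0.5525, 0.0895, 0.1528]
eef_rot: [3.138, -0.001, 1.483]
force: [-0.2, -0.3, -0.6]
grip_width: 0.0003
time_s: 8.03
ee_pos: [0.5525, 0.089, 0.1498]
eef_rot: [3.138, -0.001, 1.483]
force: [-0.1, -0.4, -0.4]
grip_width: 0.0006
time_s: 8.12
ee_pos: [0.5526, 0.0885, 0.1472]
eef_rot: [3.138, -0.001, 1.482]
force: [0.0, -0.1, -0.3]
grip_width: 0.0009
time_s: 8.2
ee_pos: [0.5529, 0.088, 0.1448]
eef_rot: [3.137, -0.001, 1.482]
force: [0.2, 1.3, 2.1]
grip_width: 0.0002
time_s: 8.28
ee_pos: [0.5531, 0.0877, 0.1425]
eef_rot: [3.137, -0.001, 1.481]
force: [-1.8, 0.9, 2.5]
grip_width: 0.0003
```

```bash
python3 -m pendant '[{"rx":0,"ry":0,"rz":0,"tx":0.02,"ty":0,"tz":0.06,"grip":1}]'; python3 -m pendant '[{"rx":0,"ry":0,"rz":0,"tx":0,"ty":0,"tz":0.03,"grip":1}]'; python3 -m pendant '[{"rx":0,"ry":0,"rz":0,"tx":0,"ty":0,"tz":-0.8,"grip":1},{"rx":0,"ry":0,"rz":0,"tx":0,"ty":0,"tz":-0.8,"grip":-0.2},{"rx":0,"ry":0,"rz":0,"tx":0,"ty":0,"tz":-0.5,"grip":-0.2}]' 30; python3 - <<'E'
from h import *
go([.592,.087,.205]); snap('wrist','wrist6');snap('top','top6')
E
```

```text
time_s: 8.37
ee_pos: [0.5534, 0.0881, 0.1408]
eef_rot: [3.136, -0.001, 1.481]
force: [-11.9, -8.2, 23.5]
grip_width: 0.0006
time_s: 8.45
ee_pos: [0.5534, 0.0879, 0.1408]
eef_rot: [3.136, -0.001, 1.481]
force: [-12.8, 0.7, 21.7]
grip_width: 0.0005
time_s: 8.7
ee_pos: [0.5517, 0.0873, 0.2241]
eef_rot: [-3.14, 0.001, 1.48]
force: [0.5, -0.0, 0.1]
grip_width: 0.0101
shift units [0.08 1.   0.48] turn units [-0.02  0.02 -0.04]
```

View pics/wrist6.png

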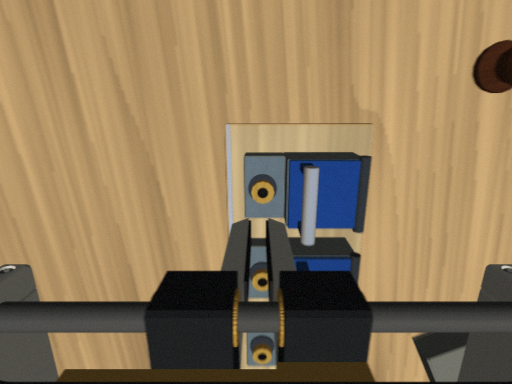

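The left bolt is the loose one: it sank 6 mm against about 2.5 N, then hit its stop. The wrist view shows the left bar from (312,167) to (308,244). I'll refine its position.

```bash
python3 - <<'E'
from h import *
w=load('wrist6');t=load('top0');s=load('scene4')
tz=lambda u,v:(u/4.4+180-.39,v/4.4+165-.39);sz=lambda u,v:(u/4.4+160-.39,v/4.4+120-.39)
print(tri(w,(310,205.5),t,tz(120,151)),tri(w,(310,205.5),s,sz(616,348.5)),plane(w,310,205.5,.09))
print('bL',tri(w,(262.5,191),t,(206.7,214)))
print('ends',plane(w,312,167,.09),plane(w,308,244,.09))
go([.5915,.0875,.205])
E
python3 -m pendant '[{"rx":0,"ry":0,"rz":0,"tx":0.04,"ty":0.5,"tz":0,"grip":-0.1},{"rx":0,"ry":0,"rz":0,"tx":0.04,"ty":0.5,"tz":0.0,"grip":-0.1},{"rx":0,"ry":0,"rz":0,"tx":0,"ty":0,"tz":0,"grip":-0.1},{"rx":0,"ry":0,"rz":0,"tx":0,"ty":0,"tz":0,"grip":-0.1}]'; python3 - <<'E'
from h import *
go([.5915,.0875,.17]); snap('wrist','wrist7')
E
```

```text
(array([0.59432348, 0.08625627, 0.07940013]), np.float64(0.0005728297882287661)) (array([0.59263152, 0.09088276, 0.09187441]), np.float64(8.056035048145353e-05)) [0.59293816 0.09015246 0.09      ]
bL (array([0.55597303, 0.09103069, 0.04139569]), np.float64(0.00040690648279592315))
ends [0.59566741 0.12119565 0.09      ] [0.58998364 0.05654704 0.09      ]
shift units [0.09 0.97 0.51] turn units [ 0.04  0.   -0.04]
time_s: 9.13
ee_pos: [0.5936, 0.0866, 0.2248]
eef_rot: [3.137, 0.0, 1.48]
force: [1.2, 0.0, -0.9]
grip_width: 0.0452
shift units [ 0.02 -0.06  1.37] turn units [ 0.06  0.   -0.05]
```

View pics/wrist7.png

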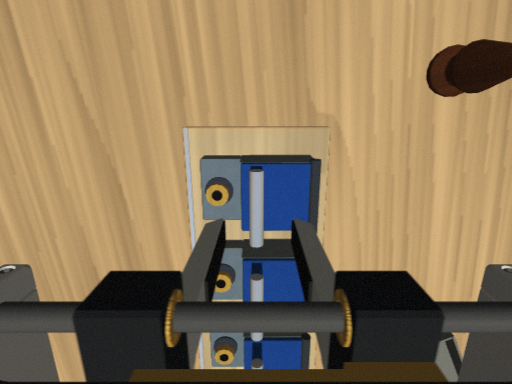

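The bar lies centred between the open fingers. I'll descend and grip.

```bash
python3 -m pendant '[{"rx":0.06,"ry":0,"rz":-0.05,"tx":0.03,"ty":-0.05,"tz":0.5,"grip":-0.05},{"rx":0,"ry":0,"rz":0,"tx":0.02,"ty":0,"tz":0.5,"grip":-0.05},{"rx":0,"ry":0,"rz":0,"tx":0.02,"ty":0,"tz":0.3,"grip":-0.05},{"rx":0,"ry":0,"rz":0,"tx":0,"ty":0,"tz":0,"grip":-0.05}]'; python3 -c "
from h import *
go([.592,.0875,.17])"
```

```text
time_s: 9.52
ee_pos: [0.5896, 0.0896, 0.1702]
eef_rot: [-3.141, 0.0, 1.483]
force: [-0.9, 1.0, 0.1]
grip_width: 0.0493
shift units [-0.05  0.06  0.  ] turn units [-0.01  0.01  0.01]
```

```bash
python3 -m pendant '[{"rx":0,"ry":0,"rz":0,"tx":-0.05,"ty":0.07,"tz":0,"grip":0.2},{"rx":0,"ry":0,"rz":0,"tx":0,"ty":0,"tz":0,"grip":1},{"rx":0,"ry":0,"rz":0,"tx":0,"ty":0,"tz":0,"grip":1},{"rx":0,"ry":0,"rz":0,"tx":0,"ty":0,"tz":0,"grip":1},{"rx":0,"ry":0,"rz":0,"tx":0,"ty":0,"tz":0,"grip":1},{"rx":0,"ry":0,"rz":0,"tx":0,"ty":0,"tz":0,"grip":1}]' 30; python3 - <<'E'
from h import *
print(ctrl.get_obs()['ee_pos']); snap('wrist','wrist8')
E
```

```text
time_s: 10.02
ee_pos: [0.5927, 0.087, 0.1732]
eef_rot: [3.14, -0.0, 1.483]
force: [-1.0, -0.4, 0.0]
grip_width: 0.0126
[0.59270547 0.08704084 0.17319646]
```

View pics/wrist8.png

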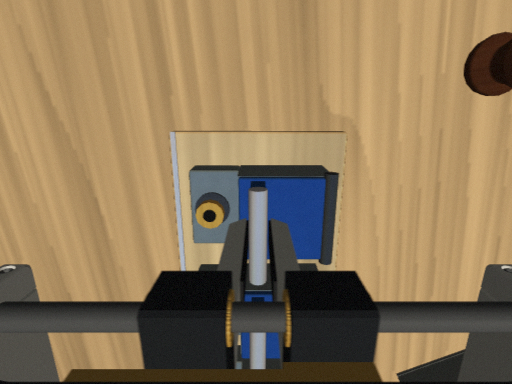

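The bar is held (12.6 mm opening). I'll follow the hinge arc.

```bash
python3 -m pendant '[{"rx":0,"ry":0,"rz":0,"tx":0,"ty":0.15,"tz":-0.21,"grip":1},{"rx":0,"ry":0,"rz":0,"tx":0,"ty":0.19,"tz":-0.19,"grip":1}]'; python3 -c "
from h import *
J=np.array([.996,-.088,0]);b=np.array([.5927,.087,.1732])
for th in(20,30,40,50,60):
    f=np.radians(150-th); print(th); go(b+J*(.052+.06*np.cos(f))+np.array([0,0,.06*np.sin(f)-.03]))"
```

```text
time_s: 10.23
ee_pos: [0.6036, 0.0862, 0.1877]
eef_rot: [-3.133, 0.001, 1.484]
force: [-12.9, 0.0, 3.6]
grip_width: 0.0105
20
shift units [-0.    0.06 -0.04] turn units [-0.12  0.02  0.01]
30
shift units [-0.    0.27 -0.19] turn units [-0.12  0.02  0.01]
40
shift units [-0.    0.51 -0.3 ] turn units [-0.12  0.02  0.01]
50
shift units [-0.    0.76 -0.37] turn units [-0.12  0.02  0.01]
60
shift units [-0.01  1.02 -0.4 ] turn units [-0.12  0.02  0.01]
```

The opening dropped to 10.5 mm and there's −13 N in x. I'll look before going on.

```bash
python3 - <<'E'
from h import *
snap('wrist','wrist9');s=snap('scene','scene9')
cv2.imwrite('pics/scz9.png',cv2.resize(s['pixels'][150:250,220:340],None,fx=6,fy=6,interpolation=cv2.INTER_CUBIC))
o=ctrl.get_obs();print(o['force'],o['grip_width'])
E
```

```text
[-13.97507768   0.28191451   9.68474547] 0.011029164647945774
```

View pics/wrist9.png

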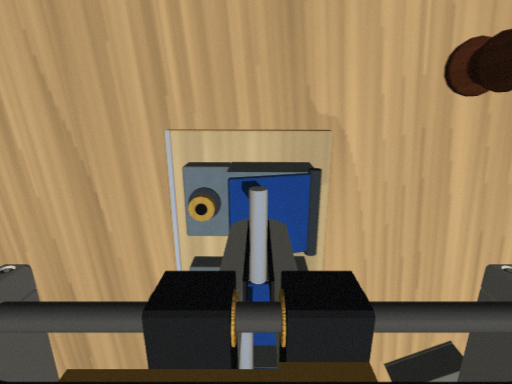

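View pics/scz9.png

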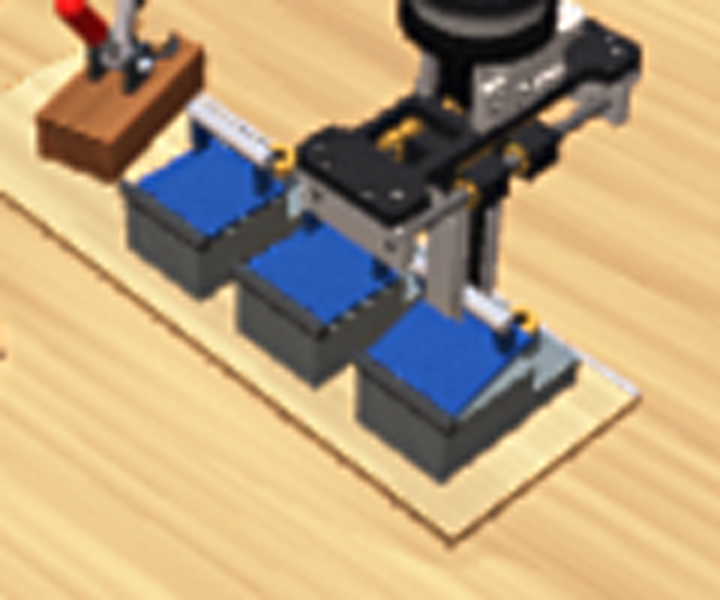

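The cap has begun to open and the bar is still held. The force is radial, pushing towards the hinge, so I'll continue on a slightly larger arc.

```bash
python3 -m pendant '[{"rx":-0.1,"ry":0,"rz":0,"tx":0,"ty":0.13,"tz":-0.17,"grip":1}]'; python3 -m pendant '[{"rx":-0.05,"ry":0,"rz":0,"tx":0,"ty":0.15,"tz":-0.12,"grip":1}]';  python3 -c "
from h import *
J=np.array([.996,-.088,0]);b=np.array([.5927,.087,.1732])
for th in(20,30,40,50,60):
    f=np.radians(150-th); print(th); go(b+J*(.052+.06*np.cos(f))+np.array([0,0,.06*np.sin(f)-.03]))"
```

```text
time_s: 10.42
ee_pos: [0.6088, 0.0857, 0.1939]
eef_rot: [-3.138, 0.001, 1.484]
force: [16.9, -0.5, -30.0]
grip_width: 0.0112
time_s: 10.5
ee_pos: [0.6147, 0.0851, 0.1982]
eef_rot: [-3.14, 0.002, 1.484]
force: [-2.6, 1.1, -7.6]
grip_width: 0.0106
20
shift units [-0.   -0.22  0.23] turn units [-0.02  0.02  0.01]
30
shift units [-0.   -0.    0.08] turn units [-0.02  0.02  0.01]
40
shift units [-0.    0.23 -0.03] turn units [-0.02  0.02  0.01]
50
shift units [-0.    0.49 -0.1 ] turn units [-0.02  0.02  0.01]
60
shift units [-0.    0.75 -0.13] turn units [-0.02  0.02  0.01]
```

```bash
python3 -m pendant '[{"rx":0,"ry":0,"rz":0,"tx":0,"ty":0.18,"tz":-0.06,"grip":1}]'; python3 -m pendant '[{"rx":0,"ry":0,"rz":0,"tx":0,"ty":0.18,"tz":-0.06,"grip":1}]';  python3 -c "
from h import *
J=np.array([.996,-.088,0]);b=np.array([.5927,.087,.1732])
for th in(40,50,60,65):
    f=np.radians(150-th); print(th); go(b+J*(.052+.06*np.cos(f))+np.array([0,0,.06*np.sin(f)-.03]))"
```

```text
time_s: 10.58
ee_pos: [0.6215, 0.0846, 0.2014]
eef_rot: [-3.137, 0.002, 1.484]
force: [-12.3, -0.7, 9.5]
grip_width: 0.0114
time_s: 10.67
ee_pos: [0.6285, 0.084, 0.2043]
eef_rot: [-3.134, 0.002, 1.484]
force: [-6.7, -1.7, -2.4]
grip_width: 0.011
40
shift units [-0.   -0.11  0.12] turn units [-0.1   0.03  0.01]
50
shift units [-0.    0.14  0.05] turn units [-0.1   0.03  0.01]
60
shift units [-0.    0.4   0.02] turn units [-0.1   0.03  0.01]
65
shift units [-0.    0.53  0.03] turn units [-0.1   0.03  0.01]
```

```bash
python3 -m pendant '[{"rx":0,"ry":0,"rz":0,"tx":0,"ty":0.2,"tz":-0.02,"grip":1}]'; python3 -m pendant '[{"rx":0,"ry":0,"rz":0,"tx":0,"ty":0.2,"tz":0.01,"grip":1}]';python3 -m pendant '[{"rx":0,"ry":0,"rz":0,"tx":0,"ty":0.1,"tz":0.02,"grip":1},{"rx":0,"ry":0,"rz":0,"tx":0,"ty":0,"tz":0,"grip":1},{"rx":0,"ry":0,"rz":0,"tx":0,"ty":0,"tz":0,"grip":1}]'; python3 - <<'E'
from h import *
snap('wrist','wrist10');s=snap('scene','scene10')
cv2.imwrite('pics/scz10.png',cv2.resize(s['pixels'][130:250,200:340],None,fx=5,fy=5,interpolation=cv2.INTER_CUBIC))
snap('top','top10')
E
```

```text
time_s: 10.75
ee_pos: [0.6364, 0.0833, 0.2062]
eef_rot: [-3.133, 0.003, 1.484]
force: [-11.2, -0.9, 11.5]
grip_width: 0.0111
time_s: 10.83
ee_pos: [0.6445, 0.0825, 0.207]
eef_rot: [-3.131, 0.003, 1.484]
force: [-9.0, -1.0, 6.6]
grip_width: 0.0115
time_s: 11.08
ee_pos: [0.6492, 0.0821, 0.2075]
eef_rot: [-3.127, 0.003, 1.484]
force: [-5.0, 1.2, -3.7]
grip_width: 0.0108
```

View pics/wrist10.png

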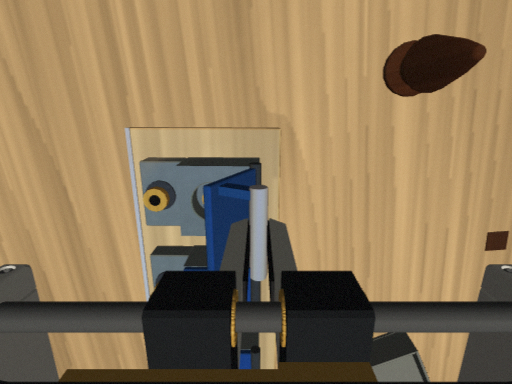

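View pics/scz10.png

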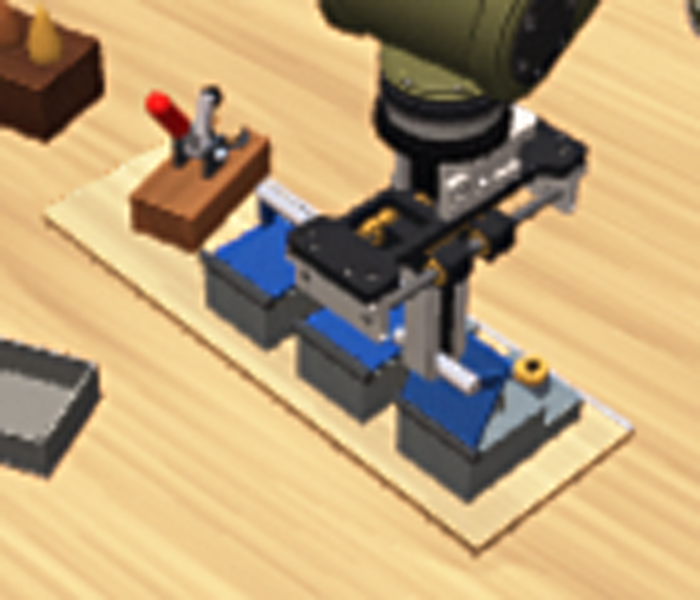

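View pics/top10.png

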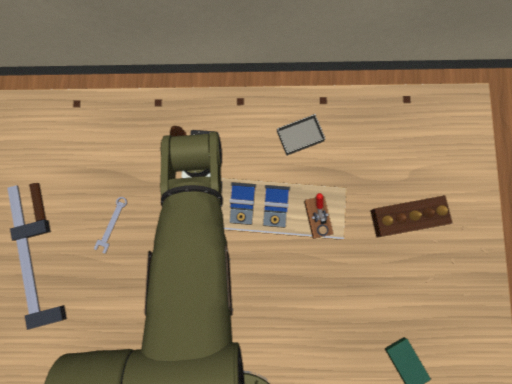

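The left cap stands at about 60° with its bar in the fingers. The lever is open, the other two caps are shut, and the surroundings look undisturbed. I'll check that it is steady, then hand in.

```bash
python3 -m pendant '[{"rx":0,"ry":0,"rz":0,"tx":0,"ty":0,"tz":0,"grip":1},{"rx":0,"ry":0,"rz":0,"tx":0,"ty":0,"tz":0,"grip":1},{"rx":0,"ry":0,"rz":0,"tx":0,"ty":0,"tz":0,"grip":1},{"rx":0,"ry":0,"rz":0,"tx":0,"ty":0,"tz":0,"grip":1},{"rx":0,"ry":0,"rz":0,"tx":0,"ty":0,"tz":0,"grip":1}]'; python3 - <<'E'
from h import *
c=snap('scene','scene11');w=snap('wrist','wrist11')
T=np.array([200,130]);
for u,v in((470,377),): 
    p,e=tri(c,(u/5+200-.4,v/5+130-.4),w,(258,187)); print('bar left end',p,e)
a=load('top0')['pixels'].astype(int);b=load('top10')['pixels'].astype(int)
for n,(x0,y0,x1,y1) in dict(tray=(270,110,332,160),spanner=(90,190,135,260),cone=(365,190,460,242),caps=(228,178,292,230)).items():
    print(n,abs(a-b)[y0:y1,x0:x1].mean().round(2))
E
```

```text
time_s: 11.65
ee_pos: [0.6489, 0.0821, 0.2076]
eef_rot: [-3.126, 0.003, 1.484]
force: [-4.5, 0.6, -2.5]
grip_width: 0.0111
bar left end [0.65114955 0.11488188 0.12246363] 0.005404612566158072
tray 12.59
spanner 13.21
cone 10.05
caps 11.35
```

```bash
python3 - <<'E'
from h import *
g=lambda f:cv2.cvtColor(load(f)['pixels'],cv2.COLOR_BGR2GRAY).astype(np.float32)
a,b=g('top0'),g('top10')
for n,(x0,y0,x1,y1) in dict(bench=(350,260,480,330),tray=(270,110,332,160),spanner=(90,190,135,260),cone=(365,190,460,242),caps=(228,178,292,230)).items():
    print(n,abs(a-b)[y0:y1,x0:x1].mean(),cv2.phaseCorrelate(a[y0:y1,x0:x1].copy(),b[y0:y1,x0:x1].copy()))
a,b=g('scene0'),g('scene11');x0,y0,x1,y1=262,240,300,285
print('finial',cv2.phaseCorrelate(a[y0:y1,x0:x1].copy(),b[y0:y1,x0:x1].copy()))
E
```

```text
bench 13.693296 ((0.5081809966358009, 0.007814073030914415), 0.9364310382324972)
tray 13.0151615 ((0.029734906966151442, 0.05937995684026731), 1.0091593253612519)
spanner 13.710476 ((0.4839189437691189, -0.02057285447181556), 0.9976352782897008)
cone 10.426113 ((-0.02716030479346898, -0.02366153329272791), 0.9771893248881822)
caps 11.338041 ((0.03127003244171789, -0.01299936842451288), 0.9669453521017675)
finial ((-0.0020132246756183747, 0.43920328406160536), 0.9943888107935588)
```

Nothing has moved: the 0.5 px values come from odd window sizes, and the fixed bench shows the same. The brightness change is uniform. Handing in.

```bash
python3 -c "
from station import ctrl
print(ctrl.hand_in()); o=ctrl.get_obs(); print(o['time_s'],o['ee_pos'],o['grip_width'],o['force'])"
```

```text
the job is handed in; nothing more can be done
None
the job is handed in; nothing more can be done
```

The job is handed in at about 12 s on the robot's clock; no verdict came back. The left bolt is the loose one, and the arm is holding its cap open by the bar.

- **Lever:** I pushed it away from the robot until the force rose to about 45 N at the stop. Two camera views put its lean at about 0.57 rad, against 0.6 at the stop, so the two agree within measuring error.
- **Bolts:** The right bolt did not give at 58 N and the middle one did not give at 53 N. The left bolt sank 6 mm under about 2.5 N and then stopped.
- **Cap:** From the arm's travel along the hinge arc, the left cap is open about 60–64°, well past 45°. The pose stayed still over the last half second, with a residual force of about 5 N. A rough two-view fix on the bar's left end agreed (5 mm ray gap).
- **Surroundings:** The last pictures show the lever open and the other two caps shut. The tray, spanner, cone block and finial have not moved.
- **Readings that disagreed:** The fingers read an 11 mm opening on a bar said to be 12 mm thick, though the pictures show it held. The tool drifted up 16 mm during the lever push, so I backed off, lowered it and pushed again. Forces reached about 35 N for a moment while opening the cap, until I widened the arc.

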